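# Park the captive screw and open the washer control box

## Robot

A 6-joint arm with a two-finger parallel gripper is mounted at the origin on the work surface. World frame = base frame: x ahead of the robot, y to its left, z up, the work surface at z = 0. Lengths are in m, angles in rad, forces in N, time in s.
With the tool pointing down it reaches from about 0.275 to 0.725 m from the base axis. Payload 15.9 kg.
Tool frame: the origin (TCP) lies on the centre line of the jaws, within the pads' length; the fingertips stand 17 mm ahead of it and the grasp point (between the pads) lies 2 mm behind it; z points along the fingers, y is the line along which they close (so a half turn about z gives the same grasp; the last joint's range is limited). The gripper opens to 85 mm and grips with 20 to 120 N. Pads are 22 mm wide; open, the fingers measure 114 mm over their backs; the gripper's body (76 mm by 85 mm) begins 54 mm behind the grasp point. The pads swing forward as they close: fully open they stand 13 mm farther back than shut.
Start: joints at [-1.11, 0.213, -0.034, 1.323, 0, 1.571], TCP at [0.222, -0.448, 0.248] pointing down, gripper open.
Joint ranges: [-2.98, 2.98], [-0.74, 1.72], [-1.14, 1.35], [-2.1, 2.04], [-1.57, 1.44], [-3.14, 3.14]. Speed limits (rad/s): [1.89, 1.89, 2.39, 2.57, 3.14, 3.14].

## Interface

Orientations are given as a unit quaternion [x, y, z, w].
In Python, from station import manip, viewer, finish_job, look_for, trace gives the robot as it stands.
- The arm moves only by the tool move_arm, never from a script. Its argument "motion" is a list of rows, each a list of 2 entries, a list of its own where there are three numbers: the shift along the tool's x, y, z in normalised numbers (1 is 800 mm), then the turn, a rotation vector about the tool's x, y, z in a scale on which 1.0 is 2 pi rad. In form: [[[dx, dy, dz], [ax, ay, az]], ...]. A call has 1 to 10 rows; each row is the pose to reach, as a shift and turn from the pose commanded when the call began, along the tool's axes at that moment; what a row does not reach only later rows make up. A row lasts 1/8 s, in which the tool goes at most 62.5 mm and 10.7 degrees, less where a joint would pass 70% of its speed; a pose out of reach is approached as far as the arm can. Shift and turn numbers lie between -1 and 1, and a call with a number outside is refused. A call with a gripper value outside its range is refused whole. "hand" is the opening, from -1 (shut) to 1 (fully open), set as the call begins (left out, the last holds). The fingers move at their own pace and stop on an object; the grip force is fixed at half the most. Time passes only in rows, so rows that repeat a pose let the fingers close. It gives the time, the measured TCP pose, the force, the opening and the grip force at its end, in the units of the state.
- manip.state(): the state, without advancing time (a new reading comes with each control period).
- viewer.capture(name): name is "scene" or "top"; returns the picture (400x640x3 uint8, blue, green, red); there is no depth.
- viewer.camera_params(name): a dict with "fx", "fy", "cx", "cy" (pixels), "world_to_cam" (4x4, takes a point from world to camera coordinates). Camera axes: x right, y up, looking along -z (the intrinsics and any distortion apply to the point x, -y, -z); pixel columns grow to the right and rows downward; lengths in m; the calibration is good to about 2 mm. A picture is of the moment at which its call begins. camera_params takes no time and is no camera call.
- finish_job(): hands the job in; it is judged then, once.
Trained networks look in the newest picture that a camera, given by its name, has taken for a name from the list of things; names that differ only in an ending like _2 or _b are one class to them, and where a whole thing is asked for, a point or a joint stands for the part that bears it (a point fixed in the world has none). Each returns a list of dicts, best first, with "conf" (0 to 1); they miss things now and then, are a little off and sometimes report something else, mostly with a low value. They report only what shows in the picture. A call takes as long as a camera call.
- look_for(camera, thing): "extent" ([left, top, width, height] in pixels, round what is visible of it).
- trace(camera, thing): "region" (400x640 bool, what is visible of it) and "extent" ([left, top, width, height] in pixels, round what is visible of it).
The state is a dict: "time": time; "qpos": joint angles; "qvel": joint speeds; "joint_efforts": joint torques, N m; "tcp_pos": TCP position; "ee_rot": TCP orientation; "force": force on the tool from outside, world axes, zero at the start; "torque": the same for the moment, N m; "grip_width": opening from 0.0 (shut) to 1.0 (fully open); "gripper_force": force on a finger pad.
Only numpy, scipy, OpenCV 4.12 (cv2) and the standard library are available. Lean on these libraries where they do the work, as an engineer would, in place of code of your own. Each camera call takes 0.05 s, during which the arm holds its last target. There are 200 camera calls.

## Task

Open the washer's control box: draw the knurled captive screw up against its spring until its thread finds its start, drive it clockwise (seen from above) until it comes to its stop so that it stays up by itself, let go of it, and then slide the cover fully open. Do not force the thread: ease it and feel for the start. Leave the other things where they are.

Things in the scene. Friction and masses are not known exactly. Their poses are not given: they have to be found in the camera images.
- console: White plastic control box of a compact washer, 260 (x) by 340 (y) by 50 mm high, fixed to the table. Origin: centre of its underside; z up. A strip of flat buttons runs along its +x edge. On its top, at x = -30 mm: the bush with the screw at y = +60 mm, and the sliding cover, centred at y = -30 mm when shut.
- screw: Captive screw: knurled round steel knob, 24 mm across, 28 mm tall, on a stem in an aluminium bush. Origin: on its vertical axis at the knob's underside, 97 mm above the table when down. It turns freely (friction 0.02 N m) and slides straight up. A spring pulls it down: 5 N when down, plus 0.25 N per mm; it weighs 0.8 N. Down, and up to 6 mm of lift, its pin locks the cover.
- knob_top (a point): Centre of the knob's flat top, 28 mm above the screw's origin. Where the thread's mouth is cannot be seen: it lies 0.5 to 2.0 rad clockwise (from above) of where the screw starts, and is open for about +-0.2 rad. Pulled up elsewhere, the screw is blocked at about 6 mm of lift; at the mouth it rises to 13 to 14.5 mm.
- bush_top (a point): Centre of the bush's top, on the screw's axis, 95 mm above the table; the bush is 40 mm across. Once up in the mouth, driving the screw clockwise by 1.9 rad (level for 0.4 rad, then rising 3.4 mm per rad; 1.5 mm axial play) brings it to a dead stop; let go there it rests at about 17.5 mm of lift. In the thread it stays when let go; outside it springs down, keeping its angle.
- thread: The coarse thread inside the bush, a fixed part of the console, hidden; origin on the screw's axis, 50 mm above the table. One lug on the screw's stem, 15 mm off the axis, runs in it. More than 40 N between lug and thread, from pulling or turning against it, or from fingers pushing the knob down as they close hard, strips it; 5 to 15 N is ample.
- cover (a joint): The grey plastic cover's slide: 0 shut, 0.065 m fully open (end stop). It slides level towards the console's -y; friction about 1.5 N. Plate 110 by 100 by 6 mm, its top 62 mm above the table.
- rib_top (a point): Middle of the top of the cover's upright grip rib, 86 mm above the table. The rib is 50 mm long (console x), 10 mm thick (console y) and stands 24 mm above the plate.
- hose_clip: Bystander: steel ring, 38 mm across, 12 mm high, lying on the console's button strip; origin: centre of its underside.
- hose_cap: Bystander: white plastic cap, 32 mm across, 26 mm high, on the console near its -x, +y corner; origin: centre of its underside.
- driver: Bystander: screwdriver on the table; origin: its underside.
- spanner: Bystander: wrench on the table; origin: its underside.
- detergent: Bystander: green detergent bottle, 80 mm across, 220 mm tall; origin: centre of its underside.
- scoop_cup: Bystander: white plastic cup, 76 mm across, 70 mm tall; origin: centre of its underside.
- lint_bowl: Bystander: low grey bowl, 90 mm across, 35 mm high; origin: centre of its underside.

How it is judged:
By the outcome, as a careful person would: the job done as asked, in the order asked, and still so for the second after the job is handed in, with the robot touching nothing.
It also fails if it takes over 72 s, if anything falls off the work surface, if the arm or the gripper's body presses on something with over 40 N, if the wrist force passes 120 N, or if a joint passes its speed limit or range.

## Working session

There is one attempt and no reset: what is moved stays moved. The work goes in short steps, Python scripts to look and compute and a tool call to move; the robot and the scene stay as the last step left them, time stands still between calls to the robot, and variables do not carry over. Pictures are saved under pics/ and viewed, at most 10 in all, crops included, and the job is handed in when it is done.

Besides the shell and the picture viewer there is one more tool, called as name(argument=value, ...) on one line, values as JSON. move_arm: Moves the arm, as the interface text tells. Its arguments: {"type":"object","properties":{"motion":{"type":"array","items":{"type":"array"}},"hand":{"type":"number"}},"required":["motion"]}

```bash
mkdir -p pics; cat > h.py <<'E'
import numpy as np, cv2
from station import manip, viewer, finish_job, look_for, trace
def proj(cam,P):
    c=viewer.camera_params(cam); W=np.array(c["world_to_cam"]); p=W@np.append(P,1)
    return np.array([c["cx"]+c["fx"]*p[0]/-p[2], c["cy"]+c["fy"]*(-p[1])/-p[2]])
def ray(cam,u,v):
    c=viewer.camera_params(cam); W=np.array(c["world_to_cam"]); R=W[:3,:3]
    d=R.T@np.array([(u-c["cx"])/c["fx"],-(v-c["cy"])/c["fy"],-1]); return -R.T@W[:3,3], d/np.linalg.norm(d)
def atz(cam,u,v,z):
    o,d=ray(cam,u,v); return o+d*(z-o[2])/d[2]
def tri(obs):
    A=np.zeros((3,3));b=np.zeros(3)
    for cam,u,v in obs:
        o,d=ray(cam,u,v); M=np.eye(3)-np.outer(d,d); A+=M;b+=M@o
    return np.linalg.solve(A,b)
E
python3 - <<'E'
from h import *
for c in("scene","top"):
    cv2.imwrite(f"pics/{c}0.png",viewer.capture(c))
    p=viewer.camera_params(c);print(c,{k:(np.round(v,3).tolist()) for k,v in p.items()})
    for t in("console","screw","knob_top","bush_top","cover","rib_top","hose_clip","hose_cap"):
        print(t,[( [round(float(x)) for x in r["extent"]],round(r["conf"],2)) for r in look_for(c,t)[:2]])
s=manip.state();print({k:np.round(v,3).tolist() for k,v in s.items()})
E
```

```text
scene {'fx': 435.954, 'fy': 435.954, 'cx': 322.429, 'cy': 197.549, 'world_to_cam': [[0.782, 0.623, -0.025, -0.389], [-0.329, 0.446, 0.833, 0.081], [0.53, -0.643, 0.553, -1.832], [0.0, 0.0, 0.0, 1.0]]}
console [([287, 192, 122, 78], 0.72)]
screw [([353, 190, 6, 13], 0.42)]
knob_top [([349, 190, 12, 11], 0.55), ([196, 266, 41, 43], 0.42)]
bush_top [([348, 188, 12, 26], 0.78)]
cover [([317, 203, 36, 28], 0.74)]
rib_top [([314, 205, 40, 26], 0.65), ([347, 191, 14, 26], 0.64)]
hose_clip [([385, 213, 10, 9], 0.55)]
hose_cap [([359, 186, 4, 7], 0.42)]
top {'fx': 367.778, 'fy': 367.778, 'cx': 316.592, 'cy': 204.567, 'world_to_cam': [[-0.019, -1.0, -0.0, 0.01], [0.997, -0.018, 0.076, -0.503], [-0.076, 0.001, 0.997, -1.008], [0.0, 0.0, 0.0, 1.0]]}
console [([243, 112, 145, 113], 0.86)]
screw [([287, 163, 7, 12], 0.46)]
knob_top [([285, 163, 10, 13], 0.53)]
bush_top [([282, 164, 15, 16], 0.47)]
cover [([297, 157, 45, 43], 0.79)]
rib_top [([297, 158, 48, 47], 0.6)]
hose_clip [([273, 121, 5, 4], 0.62)]
hose_cap [([245, 186, 16, 12], 0.54), ([443, 128, 36, 28], 0.53)]
{'time': 0.9, 'qpos': [-1.11, 0.213, -0.034, 1.323, 0.0, 1.571], 'qvel': [0.001, -0.001, -0.001, -0.001, -0.001, 0.001], 'joint_efforts': [-0.0, -68.595, 48.733, 0.001, -0.0, -0.0], 'tcp_pos': [0.222, -0.448, 0.248], 'ee_rot': [0.974, 0.228, 0.0, -0.0], 'force': [0.094, 0.253, 0.701], 'torque': [0.024, 0.0, -0.03], 'gripper_force': 0.0, 'grip_width': 1.001}
```

```bash
python3 - <<'E'
import cv2
a=cv2.imread("pics/scene0.png");cv2.imwrite("pics/s1.png",cv2.resize(a[170:290,270:430],None,fx=5,fy=5,interpolation=2))
a=cv2.imread("pics/top0.png");cv2.imwrite("pics/t1.png",cv2.resize(a[105:225,235:395],None,fx=5,fy=5,interpolation=2))
E
```

```text
(no output)
```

View pics/top0.png

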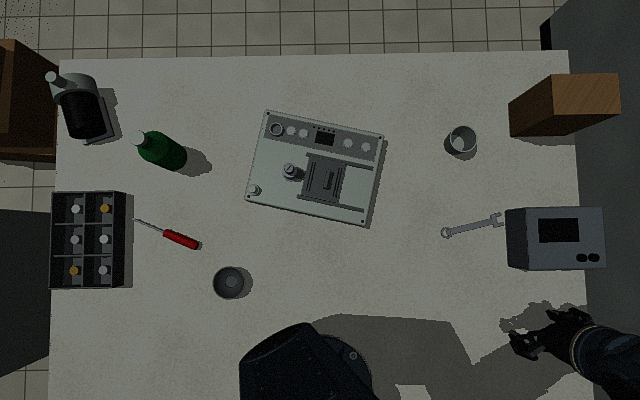

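View pics/s1.png

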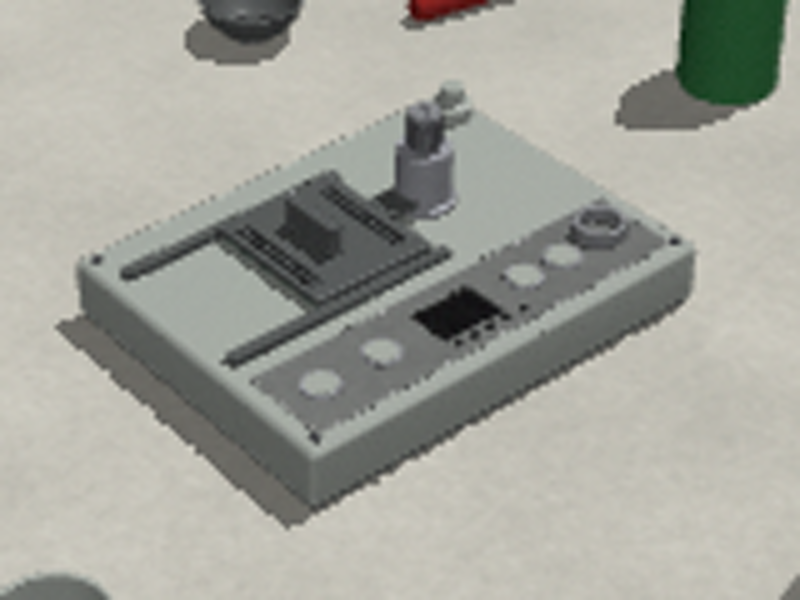

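View pics/t1.png

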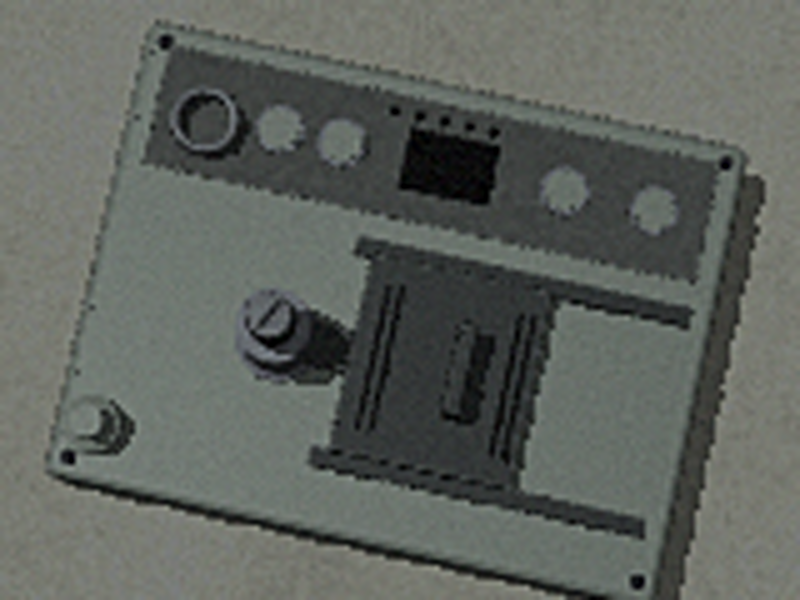

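Top view: console turned about −12°; knob top at about (289,168) in top and (355,191.5) in scene; rib near (327,179) in top; cap at the near-left corner, ring on the button strip.

```bash
python3 - <<'E'
from h import *
from scipy.optimize import least_squares
g=lambda x,y:(234.6+x/5,104.6+y/5); s=lambda x,y:(269.6+x/5,169.6+y/5)
K=tri([("top",*g(269,314)),("scene",*s(425,107))]);print("knob tri",K)
R=tri([("top",*g(457,372)),("scene",*s(312,218))]);print("rib tri",R)
print("knob atz .125",atz("top",*g(269,314),.125),atz("scene",*s(425,107),.125))
print("rib atz",atz("top",*g(457,372),.086))
obs=[("top",*g(150,22),(.13,.17,.05)),("top",*g(745,150),(.13,-.17,.05)),("top",*g(48,472),(-.13,.17,.05)),
("top",*g(269,314),(-.03,.06,.125)),("scene",*s(425,107),(-.03,.06,.125)),("scene",*s(316,450),(.13,-.17,.05)),("scene",*s(80,262),(-.13,-.17,.05)),("scene",*s(694,243),(.13,.17,.05))]
def w(p,l):
    c,t=np.cos(p[2]),np.sin(p[2]);return np.array([p[0]+c*l[0]-t*l[1],p[1]+t*l[0]+c*l[1],l[2]])
f=lambda p:np.concatenate([proj(o[0],w(p,o[3]))-o[1:3] for o in obs])
r=least_squares(f,[.55,0,-.2],loss="soft_l1");print(r.x,np.degrees(r.x[2]),np.round(r.fun if 0 else f(r.x),1))
print("knob",w(r.x,(-.03,.06,.125)),"rib",w(r.x,(-.03,-.03,.086)))
E
```

```text
knob tri [0.58917961 0.06968927 0.12583371]
rib tri [ 0.56480935 -0.02616868  0.07698182]
knob atz .125 [0.59024993 0.07054023 0.125     ] [0.5877559  0.06970744 0.125     ]
rib atz [ 0.56467121 -0.02488056  0.086     ]
[ 0.60419722  0.00477725 -0.23318966] -13.360783471318388 [-0.1 -0.6  1.4 -0.5 -1.1  0.9  0.2  0.5  0.3  0.1 -0.1  1.  -1.1 -1.
  1.6 -0.5]
knob [0.58887412 0.07008576 0.125     ] rib [ 0.56807673 -0.01747832  0.086     ]
```

Units first: shifts go in shares of 800 mm and turns go in shares of 2 pi rad. So 559 mm / 800 = 0.6988, -180 mm / 800 = -0.225, -100 degrees / 360 = -0.2778.

move_arm(motion=[[[0.07,-0.0375,0.0063],[0,0,-0.0278]],[[0.14,-0.075,0.0125],[0,0,-0.0556]],[[0.21,-0.1125,0.0188],[0,0,-0.0833]],[[0.28,-0.15,0.025],[0,0,-0.1111]],[[0.35,-0.1875,0.0313],[0,0,-0.1389]],[[0.4188,-0.225,0.0375],[0,0,-0.1667]],[[0.4888,-0.2638,0.0438],[0,0,-0.1944]],[[0.5588,-0.3013,0.05],[0,0,-0.2222]],[[0.6288,-0.3388,0.0563],[0,0,-0.25]],[[0.6988,-0.3763,0.06],[0,0,-0.2778]]], hand=0.0)

```text
time: 2.15
tcp_pos: [0.5833, 0.0627, 0.2007]
ee_rot: [0.448, 0.894, -0.0, 0.0]
force: [0.7, -1.9, 0.5]
grip_width: 0.501
gripper_force: 0.0
```

```bash
python3 -c "
from h import *
s=manip.state();print({k:np.round(v,3).tolist() for k,v in s.items()})"
```

```text
{'time': 2.15, 'qpos': [0.107, 0.405, 0.109, 1.275, -0.0, 1.037], 'qvel': [0.675, 0.669, 0.904, 0.227, -0.003, -0.71], 'joint_efforts': [-4.199, -94.475, 39.807, -0.801, 0.294, 2.033], 'tcp_pos': [0.583, 0.063, 0.201], 'ee_rot': [0.448, 0.894, -0.0, 0.0], 'force': [0.713, -1.869, 0.53], 'torque': [0.006, -0.067, 0.029], 'gripper_force': 0.0, 'grip_width': 0.501}
```

To row units: -100 degrees / 360 = -0.2778.

move_arm(motion=[[[0,0,0],[0,0,-0.0278]],[[0,0,0],[0,0,-0.0556]],[[0,0,0],[0,0,-0.0833]],[[0,0,0],[0,0,-0.1111]],[[0,0,0],[0,0,-0.1389]],[[0,0,0],[0,0,-0.1667]],[[0,0,0],[0,0,-0.1944]],[[0,0,0],[0,0,-0.2222]],[[0,0,0],[0,0,-0.25]],[[0,0,0],[0,0,-0.2778]]])

```text
time: 3.4
tcp_pos: [0.5824, 0.0608, 0.2009]
ee_rot: [-0.397, 0.918, 0.0, -0.0]
force: [-0.5, 0.4, 0.4]
grip_width: 0.499
gripper_force: 0.0
```

To row units: -86 degrees / 360 = -0.2389.

move_arm(motion=[[[0,0,0],[0,0,-0.0278]],[[0,0,0],[0,0,-0.0556]],[[0,0,0],[0,0,-0.0833]],[[0,0,0],[0,0,-0.1111]],[[0,0,0],[0,0,-0.1389]],[[0,0,0],[0,0,-0.1667]],[[0,0,0],[0,0,-0.1944]],[[0,0,0],[0,0,-0.2222]],[[0,0,0],[0,0,-0.2389]],[[0,0,0],[0,0,-0.2389]]])

```text
time: 4.65
tcp_pos: [0.5824, 0.0608, 0.2009]
ee_rot: [0.915, -0.404, -0.0, 0.0]
force: [-1.1, 0.3, -0.0]
grip_width: 0.498
gripper_force: 0.0
```

```bash
python3 - <<'E'
from h import *
s=manip.state();print({k:np.round(s[k],4).tolist() for k in("qpos","tcp_pos","ee_rot","force","torque")})
from scipy.spatial.transform import Rotation as Ro
M=Ro.from_quat(s["ee_rot"]).as_matrix()
print(np.round(M,3).tolist())
print("shift",1000*M.T@(np.array([.589,.070,.118])-s["tcp_pos"]))
a=viewer.capture("top");b=viewer.capture("scene")
cv2.imwrite("pics/c2.png",np.hstack([cv2.resize(a[130:210,250:330],None,fx=5,fy=5,interpolation=2),cv2.resize(b[130:210,315:395],None,fx=5,fy=5,interpolation=2)]))
E
```

```text
{'qpos': [0.104, 0.4024, 0.1057, 1.2742, -0.0, -2.2062], 'tcp_pos': [0.5824, 0.0608, 0.2009], 'ee_rot': [0.9148, -0.4038, -0.0, 0.0], 'force': [-1.1137, 0.3148, -0.0227], 'torque': [-0.0101, -0.0235, -0.0137]}
[[0.674, -0.739, -0.0], [-0.739, -0.674, -0.0], [-0.0, 0.0, -1.0]]
shift [ -2.35577574 -11.09260801  82.87078309]
```

View pics/c2.png

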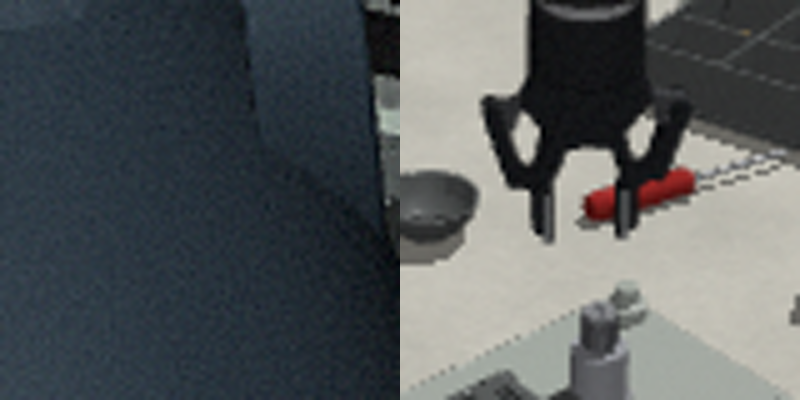

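Gripper hangs above the knob as expected; needs about −11 mm in tool y (fingers' midline col 584, knob 600 in the crop).

To row units: 83 mm / 800 = 0.1038, -2.4 mm / 800 = -0.003.

move_arm(motion=[[[-0.003,-0.0138,0.0188],[0,0,0]],[[-0.003,-0.0138,0.0438],[0,0,0]],[[-0.003,-0.0138,0.0688],[0,0,0]],[[-0.003,-0.0138,0.0875],[0,0,0]],[[-0.003,-0.0138,0.1],[0,0,0]],[[-0.003,-0.0138,0.1038],[0,0,0]],[[-0.003,-0.0138,0.1038],[0,0,0]],[[-0.003,-0.0138,0.1038],[0,0,0]]])

```text
time: 5.75
tcp_pos: [0.5893, 0.07, 0.1185]
ee_rot: [0.915, -0.404, 0.0, -0.0]
force: [-0.2, 0.5, 0.5]
grip_width: 0.502
gripper_force: 0.0
```

move_arm(motion=[[[0,0,0],[0,0,0]],[[0,0,0],[0,0,0]]], hand=-0.25)

```text
time: 6.0
tcp_pos: [0.589, 0.07, 0.1181]
ee_rot: [0.915, -0.404, 0.0, -0.0]
force: [0.4, 0.1, 0.2]
grip_width: 0.377
gripper_force: 0.0
```

```bash
python3 - <<'E'
from h import *
s=manip.state();print({k:np.round(s[k],4).tolist() for k in("tcp_pos","force","torque","grip_width","gripper_force")})
b=viewer.capture("scene")
cv2.imwrite("pics/c3.png",cv2.resize(b[140:220,315:395],None,fx=6,fy=6,interpolation=2))
E
```

```text
{'tcp_pos': [0.589, 0.07, 0.1181], 'force': [0.3858, 0.0891, 0.2368], 'torque': [-0.0082, 0.0384, -0.0104], 'grip_width': 0.3774, 'gripper_force': 0.0}
```

View pics/c3.png

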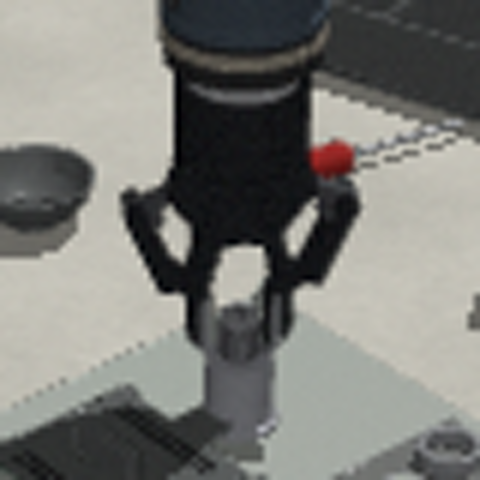

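The knob (col 238) stands centred between the fingers. Close.

move_arm(motion=[[[0,0,0],[0,0,0]],[[0,0,0],[0,0,0]],[[0,0,0],[0,0,0]],[[0,0,0],[0,0,0]]], hand=-1)

```text
time: 6.55
tcp_pos: [0.5896, 0.0705, 0.1184]
ee_rot: [0.915, -0.403, 0.0, -0.001]
force: [3.3, 4.2, 2.7]
grip_width: 0.256
gripper_force: 58.8
```

To row units: -3 mm / 800 = -0.0038, -2 mm / 800 = -0.0025.

move_arm(motion=[[[0,0,-0.0006],[0,0,0]],[[0,0,-0.0013],[0,0,0]],[[0,0,-0.0025],[0,0,0]],[[0,0,-0.0038],[0,0,0]],[[0,0,-0.0038],[0,0,0]]])

```text
time: 7.18
tcp_pos: [0.5895, 0.0705, 0.1208]
ee_rot: [0.915, -0.403, 0.0, -0.001]
force: [6.6, 4.4, -5.5]
grip_width: 0.258
gripper_force: 59.0
```

To row units: -4 mm / 800 = -0.005, -3 mm / 800 = -0.0038, 20 degrees / 360 = 0.0556.

move_arm(motion=[[[0,-0.0008,-0.0025],[0,0,0]],[[0,-0.0008,-0.0025],[0,0,0.0194]],[[0,-0.0008,-0.0025],[0,0,0.0389]],[[0,-0.0008,-0.0025],[0,0,0.0556]],[[0,-0.0008,-0.0038],[0,0,0.0556]],[[0,-0.0008,-0.005],[0,0,0.0556]],[[0,-0.0008,-0.005],[0,0,0.0556]]])

```text
time: 8.05
tcp_pos: [0.5898, 0.0707, 0.1247]
ee_rot: [0.831, -0.556, 0.0, -0.0]
force: [6.3, 3.3, -7.4]
grip_width: 0.259
gripper_force: 59.1
```

move_arm(motion=[[[0,0,-0.0013],[0,0,0]],[[0,0,-0.0013],[0,0,0]]])

```text
time: 8.3
tcp_pos: [0.5898, 0.0707, 0.1253]
ee_rot: [0.831, -0.556, -0.0, -0.0]
force: [9.1, 3.9, -12.7]
grip_width: 0.256
gripper_force: 59.6
```

To row units: -0.7 mm / 800 = -0.0009, 10 degrees / 360 = 0.0278.

move_arm(motion=[[[0,-0.0009,0],[0,0,0.0139]],[[0,-0.0009,0],[0,0,0.0278]],[[0,-0.0009,0],[0,0,0.0278]]])

```text
time: 8.68
tcp_pos: [0.59, 0.0708, 0.1255]
ee_rot: [0.779, -0.626, -0.0, -0.0]
force: [4.7, 3.2, -7.6]
grip_width: 0.257
gripper_force: 59.9
```

To row units: -1 mm / 800 = -0.0013.

move_arm(motion=[[[0,0,-0.0013],[0,0,0]],[[0,0,-0.0013],[0,0,0]]])

```text
time: 8.93
tcp_pos: [0.59, 0.0708, 0.1266]
ee_rot: [0.78, -0.626, -0.0, -0.0]
force: [3.9, 2.4, -7.3]
grip_width: 0.258
gripper_force: 59.9
```

To row units: -3 mm / 800 = -0.0038, -2 mm / 800 = -0.0025, 5 degrees / 360 = 0.0139.

move_arm(motion=[[[0,0,0],[0,0,0.0139]],[[0,0,-0.0013],[0,0,0.0139]],[[0,0,-0.0025],[0,0,0.0139]],[[0,0,-0.0038],[0,0,0.0139]],[[0,0,-0.0038],[0,0,0.0139]]])

```text
time: 9.55
tcp_pos: [0.5901, 0.0708, 0.1297]
ee_rot: [0.752, -0.659, -0.0, -0.0]
force: [4.6, 2.7, -8.8]
grip_width: 0.26
gripper_force: 59.9
```

move_arm(motion=[[[0,0,-0.0013],[0,0,0]],[[0,0,-0.0019],[0,0,0]],[[0,0,-0.0025],[0,0,0]],[[0,0,-0.0025],[0,0,0]]])

```text
time: 10.05
tcp_pos: [0.5901, 0.0708, 0.1316]
ee_rot: [0.752, -0.659, -0.0, -0.0]
force: [4.8, 3.1, -8.6]
grip_width: 0.258
gripper_force: 59.9
```

To row units: -1 mm / 800 = -0.0013, -0.5 mm / 800 = -0.0006.

move_arm(motion=[[[0,0,-0.0006],[0,0,0]],[[0,0,-0.0013],[0,0,0]],[[0,0,-0.0013],[0,0,0]]])

```text
time: 10.42
tcp_pos: [0.5901, 0.0708, 0.1326]
ee_rot: [0.752, -0.659, -0.0, -0.0]
force: [4.4, 2.8, -10.0]
grip_width: 0.257
gripper_force: 59.9
```

To row units: 10 degrees / 360 = 0.0278.

move_arm(motion=[[[0,0,0],[0,0,0.0139]],[[0,0,0],[0,0,0.0278]],[[0,0,0],[0,0,0.0278]]])

```text
time: 10.8
tcp_pos: [0.5902, 0.0708, 0.1327]
ee_rot: [-0.691, 0.723, 0.0, 0.0]
force: [6.9, 3.2, -9.8]
grip_width: 0.256
gripper_force: 59.9
```

```bash
cat > st.py <<'E'
from h import *
s=manip.state();print({k:np.round(s[k],4).tolist() for k in("tcp_pos","force","torque")},s["qpos"][5]-s["qpos"][0]+2.31)
E
python3 st.py
```

```text
{'tcp_pos': [0.5902, 0.0708, 0.1327], 'force': [6.885, 3.217, -9.7577], 'torque': [0.6758, -1.2771, -0.0215]} 0.7844855799438588
```

To row units: -0.3 mm / 800 = -0.0004, 20 degrees / 360 = 0.0556.

move_arm(motion=[[[0,0,0],[0,0,0.0139]],[[0,0,0],[0,0,0.0278]],[[0,0,0],[0,0,0.0417]],[[0,0,-0.0004],[0,0,0.0556]],[[0,0,-0.0004],[0,0,0.0556]]])

```text
time: 11.42
tcp_pos: [0.5906, 0.0707, 0.1331]
ee_rot: [-0.555, 0.832, -0.0, 0.0]
force: [8.1, 3.0, -9.2]
grip_width: 0.26
gripper_force: 59.9
```

```bash
python3 st.py
```

```text
{'tcp_pos': [0.5906, 0.0707, 0.1331], 'force': [8.0715, 3.0478, -9.2159], 'torque': [0.5572, -1.5871, -0.0014]} 1.1335876310729305
```

To row units: -1.2 mm / 800 = -0.0015, -0.9 mm / 800 = -0.0011, 20 degrees / 360 = 0.0556.

move_arm(motion=[[[0,0,-0.0004],[0,0,0.0139]],[[0,0,-0.0008],[0,0,0.0278]],[[0,0,-0.0011],[0,0,0.0417]],[[0,0,-0.0015],[0,0,0.0556]],[[0,0,-0.0015],[0,0,0.0556]]])

```text
time: 12.05
tcp_pos: [0.5908, 0.0706, 0.1344]
ee_rot: [-0.402, 0.916, -0.0, 0.001]
force: [9.8, 0.4, -10.0]
grip_width: 0.254
gripper_force: 59.9
```

```bash
python3 st.py
```

```text
{'tcp_pos': [0.5908, 0.0706, 0.1344], 'force': [9.7535, 0.3709, -9.9835], 'torque': [0.347, -1.9297, -0.0182]} 1.482806131508854
```

To row units: -1.2 mm / 800 = -0.0015, -0.9 mm / 800 = -0.0011, 20 degrees / 360 = 0.0556.

move_arm(motion=[[[-0.0004,-0.0004,-0.0004],[0,0,0.0139]],[[-0.0006,-0.0006,-0.0008],[0,0,0.0278]],[[-0.0006,-0.0006,-0.0011],[0,0,0.0417]],[[-0.0006,-0.0006,-0.0015],[0,0,0.0556]],[[-0.0006,-0.0006,-0.0015],[0,0,0.0556]]])

```text
time: 12.68
tcp_pos: [0.5911, 0.0703, 0.1354]
ee_rot: [-0.237, 0.972, -0.0, 0.0]
force: [7.4, -0.5, -9.8]
grip_width: 0.258
gripper_force: 59.9
```

```bash
python3 st.py
```

```text
{'tcp_pos': [0.5911, 0.0703, 0.1354], 'force': [7.4384, -0.5166, -9.7751], 'torque': [-0.0561, -1.4958, -0.013]} 1.8320769262599308
```

To row units: -1.5 mm / 800 = -0.0019, -1.2 mm / 800 = -0.0015, 25 degrees / 360 = 0.0694.

move_arm(motion=[[[0,0,-0.0004],[0,0,0.0139]],[[0,0,-0.0008],[0,0,0.0278]],[[0,0,-0.0011],[0,0,0.0417]],[[0,0,-0.0015],[0,0,0.0556]],[[0,0,-0.0019],[0,0,0.0694]],[[0,0,-0.0019],[0,0,0.0694]]])

```text
time: 13.42
tcp_pos: [0.5912, 0.07, 0.1369]
ee_rot: [-0.021, 1.0, -0.001, 0.0]
force: [8.5, -2.5, -10.4]
grip_width: 0.258
gripper_force: 59.8
```

```bash
python3 st.py
```

```text
{'tcp_pos': [0.5912, 0.07, 0.1369], 'force': [8.4576, -2.4821, -10.4365], 'torque': [-0.6305, -1.6803, -0.0689]} 2.268662229106151
```

To row units: -0.5 mm / 800 = -0.0006, -0.3 mm / 800 = -0.0004, 8 degrees / 360 = 0.0222.

move_arm(motion=[[[0,0,-0.0004],[0,0,0.0111]],[[0,0,-0.0006],[0,0,0.0222]],[[0,0,-0.0006],[0,0,0.0222]]])

```text
time: 13.8
tcp_pos: [0.5912, 0.0698, 0.1374]
ee_rot: [0.049, 0.999, -0.001, 0.0]
force: [8.4, -3.7, -10.5]
grip_width: 0.259
gripper_force: 59.8
```

```bash
python3 st.py
```

```text
{'tcp_pos': [0.5912, 0.0698, 0.1374], 'force': [8.356, -3.7357, -10.4658], 'torque': [-0.8472, -1.7341, -0.0233]} 2.408104546276641
```

To row units: -0.3 mm / 800 = -0.0004, -0.2 mm / 800 = -0.0003, 5 degrees / 360 = 0.0139.

move_arm(motion=[[[0,0,-0.0003],[0,0,0.0083]],[[0,0,-0.0004],[0,0,0.0139]],[[0,0,-0.0004],[0,0,0.0139]]])

```text
time: 14.18
tcp_pos: [0.5912, 0.0698, 0.1376]
ee_rot: [0.092, 0.996, -0.001, 0.0]
force: [8.2, -5.0, -10.2]
grip_width: 0.257
gripper_force: 59.8
```

```bash
python3 st.py
```

```text
{'tcp_pos': [0.5912, 0.0698, 0.1376], 'force': [8.1845, -5.0425, -10.2474], 'torque': [-0.9501, -1.7362, 0.0166]} 2.4948462545540626
```

To row units: -0.2 mm / 800 = -0.0003, -0.1 mm / 800 = -0.0001, 4 degrees / 360 = 0.0111.

move_arm(motion=[[[0,0,-0.0001],[0,0,0.0056]],[[0,0,-0.0003],[0,0,0.0111]],[[0,0,-0.0003],[0,0,0.0111]]])

```text
time: 14.55
tcp_pos: [0.5912, 0.0697, 0.1378]
ee_rot: [0.127, 0.992, -0.001, 0.0]
force: [9.3, -5.7, -10.3]
grip_width: 0.255
gripper_force: 59.8
```

```bash
python3 st.py
```

```text
{'tcp_pos': [0.5912, 0.0697, 0.1378], 'force': [9.2568, -5.7315, -10.3224], 'torque': [-1.0125, -1.7509, -0.0748]} 2.5646592326841846
```

To row units: -0.2 mm / 800 = -0.0003, -0.1 mm / 800 = -0.0001, 4 degrees / 360 = 0.0111.

move_arm(motion=[[[0,0,-0.0001],[0,0,0.0056]],[[0,0,-0.0003],[0,0,0.0111]],[[0,0,-0.0003],[0,0,0.0111]]])

```text
time: 14.92
tcp_pos: [0.5911, 0.0696, 0.1379]
ee_rot: [0.161, 0.987, -0.001, 0.0]
force: [8.9, -5.5, -12.3]
grip_width: 0.257
gripper_force: 59.7
```

```bash
python3 st.py
```

```text
{'tcp_pos': [0.5911, 0.0696, 0.1379], 'force': [8.8881, -5.457, -12.311], 'torque': [-1.3285, -1.8346, 0.2568]} 2.6342870693915845
```

To row units: 0.3 mm / 800 = 0.0004, 0.2 mm / 800 = 0.0003, 1 degrees / 360 = 0.0028.

move_arm(motion=[[[0,0,0.0003],[0,0,0.0028]],[[0,0,0.0004],[0,0,0.0028]]])

```text
time: 15.18
tcp_pos: [0.5912, 0.0696, 0.1378]
ee_rot: [0.17, 0.985, -0.001, 0.001]
force: [7.9, -6.3, -9.5]
grip_width: 0.262
gripper_force: 60.1
```

```bash
python3 st.py
```

```text
{'tcp_pos': [0.5912, 0.0696, 0.1378], 'force': [7.8563, -6.2886, -9.4988], 'torque': [-1.3918, -1.5364, 0.2828]} 2.6514447254909266
```

To row units: 0.8 mm / 800 = 0.001, 0.4 mm / 800 = 0.0005.

move_arm(motion=[[[0,0,0.0005],[0,0,0]],[[0,0,0.001],[0,0,0]],[[0,0,0.001],[0,0,0]]])

```text
time: 15.55
tcp_pos: [0.5912, 0.0696, 0.1375]
ee_rot: [0.17, 0.985, -0.001, 0.001]
force: [5.2, -6.6, -2.2]
grip_width: 0.254
gripper_force: 60.7
```

```bash
python3 st.py
```

```text
{'tcp_pos': [0.5912, 0.0696, 0.1375], 'force': [5.1952, -6.6008, -2.1743], 'torque': [-1.484, -1.0429, 0.2574]} 2.651115846171621
```

move_arm(motion=[[[0,0,0],[0,0,0]],[[0,0,0],[0,0,0]],[[0,0,0],[0,0,0]]], hand=0.0)

```text
time: 15.92
tcp_pos: [0.5906, 0.0707, 0.1373]
ee_rot: [0.17, 0.985, 0.0, -0.0]
force: [-0.4, 0.1, -0.3]
grip_width: 0.502
gripper_force: 0.0
```

To row units: -70 mm / 800 = -0.0875, -55 mm / 800 = -0.0688.

move_arm(motion=[[[0,0,-0.0188],[0,0,0]],[[0,0,-0.0438],[0,0,0]],[[0,0,-0.0688],[0,0,0]],[[0,0,-0.0875],[0,0,0]],[[0,0,-0.0875],[0,0,0]]])

```text
time: 16.55
tcp_pos: [0.5913, 0.0708, 0.2086]
ee_rot: [0.17, 0.985, 0.0, 0.001]
force: [-0.0, 0.2, 0.3]
grip_width: 0.495
gripper_force: 0.0
```

```bash
python3 st.py; python3 - <<'E'
from h import *
b=viewer.capture("scene");s=manip.state();print(s["qpos"],s["ee_rot"])
cv2.imwrite("pics/c4.png",cv2.resize(b[130:240,300:420],None,fx=5,fy=5,interpolation=2))
for P in((.589,.07,.097+.0175),(.589,.07,.125+.0175),(.568,-.0175,.086)):print(proj("scene",P))
E
```

```text
{'tcp_pos': [0.5913, 0.0708, 0.2086], 'force': [-0.0097, 0.23, 0.2682], 'torque': [-0.0085, 0.0049, -0.0555]} 2.6520222644912037
[1.19091917e-01 4.20475002e-01 1.49413911e-01 1.29898926e+00
 2.60094943e-05 4.61110389e-01] [1.70176934e-01 9.85413452e-01 1.19154501e-04 3.53683540e-04]
[354.89605395 193.64297786]
[355.03229049 186.76182128]
[334.73914821 210.09668583]
```

View pics/c4.png

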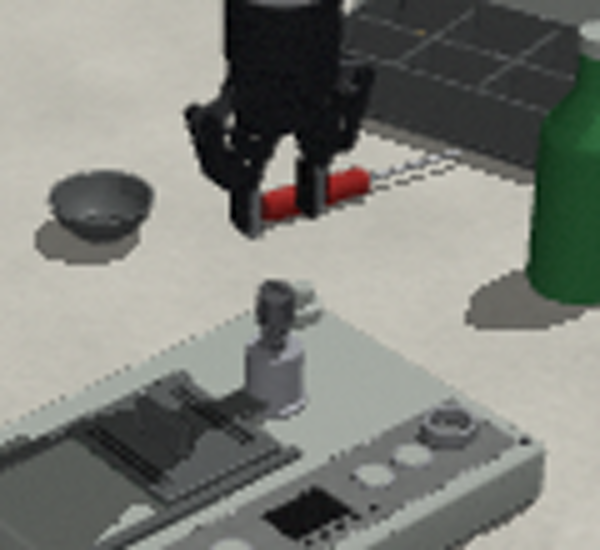

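The knob stands up by itself (top at row ≈187.6, predicted 186.8 for 17.5 mm lift), bare stem showing. Now over the rib.

To row units: -99 mm / 800 = -0.1238, -95 mm / 800 = -0.1188, -6.2 degrees / 360 = -0.0172.

move_arm(motion=[[[-0.0025,-0.0375,0],[0,0,-0.0056]],[[-0.0063,-0.0813,0],[0,0,-0.0111]],[[-0.0096,-0.1188,0],[0,0,-0.0172]],[[-0.0096,-0.1238,0.025],[0,0,-0.0172]],[[-0.0096,-0.1238,0.0625],[0,0,-0.0172]],[[-0.0096,-0.1238,0.1],[0,0,-0.0172]],[[-0.0096,-0.1238,0.1188],[0,0,-0.0172]],[[-0.0096,-0.1238,0.1188],[0,0,-0.0172]]])

```text
time: 17.6
tcp_pos: [0.564, -0.0251, 0.1114]
ee_rot: [0.117, 0.993, -0.0, -0.001]
force: [0.2, -0.7, -0.4]
grip_width: 0.5
gripper_force: 0.0
```

```bash
python3 st.py; python3 - <<'E'
from h import *
b=viewer.capture("scene")
cv2.imwrite("pics/c5.png",cv2.resize(b[150:250,290:410],None,fx=6,fy=6,interpolation=2))
E
```

```text
{'tcp_pos': [0.564, -0.0251, 0.1114], 'force': [0.1808, -0.7087, -0.4106], 'torque': [-0.0017, 0.0505, 0.0192]} 2.5437771273385583
```

View pics/c5.png

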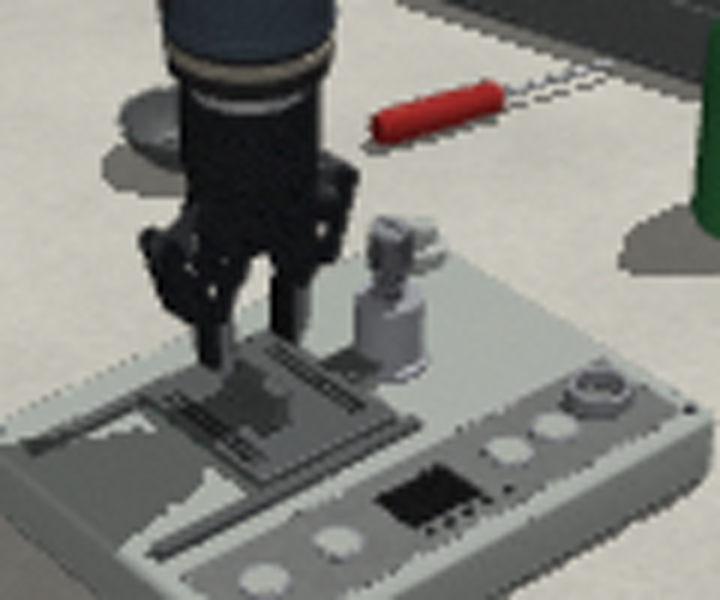

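Fingers (cols 212 and 288) straddle the dark rib (around 225–295), knob clear and still up. Descend, narrow, and push.

move_arm(motion=[[[0,0,0.01],[0,0,0]],[[0,0,0.02],[0,0,0]],[[0,0,0.0275],[0,0,0]],[[0,0,0.0313],[0,0,0]],[[0,0,0.0313],[0,0,0]]])

```text
time: 18.27
tcp_pos: [0.5646, -0.0252, 0.0871]
ee_rot: [0.117, 0.993, -0.0, -0.0]
force: [0.1, 0.2, -0.2]
grip_width: 0.496
gripper_force: 0.0
```

move_arm(motion=[[[0,0,0],[0,0,0]],[[0,0,0],[0,0,0]],[[0,0,0],[0,0,0]]], hand=-0.5)

```text
time: 18.65
tcp_pos: [0.5648, -0.0252, 0.0873]
ee_rot: [0.117, 0.993, 0.0, 0.0]
force: [-0.7, -0.3, 0.1]
grip_width: 0.248
gripper_force: 0.0
```

To row units: -20 mm / 800 = -0.025, -14 mm / 800 = -0.0175.

move_arm(motion=[[[0,-0.0038,0],[0,0,0]],[[0,-0.01,0],[0,0,0]],[[0,-0.0175,0],[0,0,0]],[[0,-0.025,0],[0,0,0]],[[0,-0.025,0],[0,0,0]]])

```text
time: 19.27
tcp_pos: [0.56, -0.0452, 0.0872]
ee_rot: [0.117, 0.993, -0.0, -0.0]
force: [1.0, 0.3, -0.7]
grip_width: 0.25
gripper_force: 0.0
```

move_arm(motion=[[[0,-0.0075,0],[0,0,0]],[[0,-0.0175,0],[0,0,0]],[[0,-0.0275,0],[0,0,0]],[[0,-0.0375,0],[0,0,0]],[[0,-0.0463,0],[0,0,0]],[[0,-0.0525,0],[0,0,0]],[[0,-0.0563,0],[0,0,0]],[[0,-0.0588,0],[0,0,0]]])

```text
time: 20.27
tcp_pos: [0.5491, -0.0905, 0.0872]
ee_rot: [0.117, 0.993, 0.0, -0.0]
force: [-1.5, 1.2, 0.1]
grip_width: 0.249
gripper_force: 0.8
```

move_arm(motion=[[[0,-0.0013,0],[0,0,0]],[[0,-0.0025,0],[0,0,0]],[[0,-0.0025,0],[0,0,0]]])

```text
time: 20.65
tcp_pos: [0.5488, -0.0923, 0.0872]
ee_rot: [0.117, 0.993, -0.0, -0.0]
force: [0.4, 0.7, -0.3]
grip_width: 0.252
gripper_force: 0.3
```

Moving with light contact; continue to the end stop.

To row units: -3 mm / 800 = -0.0038, -2 mm / 800 = -0.0025.

move_arm(motion=[[[0,-0.0013,0],[0,0,0]],[[0,-0.0025,0],[0,0,0]],[[0,-0.0038,0],[0,0,0]],[[0,-0.0038,0],[0,0,0]]])

```text
time: 21.15
tcp_pos: [0.5481, -0.0953, 0.0872]
ee_rot: [0.117, 0.993, -0.0, 0.0]
force: [0.1, 0.9, 0.3]
grip_width: 0.254
gripper_force: 0.2
```

```bash
python3 st.py; python3 - <<'E'
from h import *
b=viewer.capture("scene")
cv2.imwrite("pics/c6.png",cv2.resize(b[150:250,290:410],None,fx=6,fy=6,interpolation=2))
E
```

```text
{'tcp_pos': [0.5481, -0.0953, 0.0872], 'force': [0.1183, 0.8649, 0.2843], 'torque': [0.1069, 0.0071, 0.017]} 2.5439471256591824
```

View pics/c6.png

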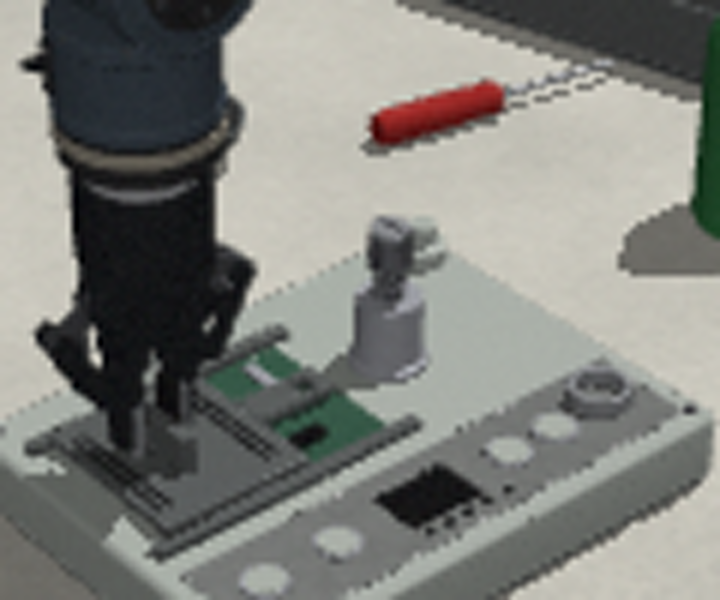

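The cover is sliding and the circuit board shows; keep on until the end stop is felt.

To row units: -2 mm / 800 = -0.0025, -1 mm / 800 = -0.0013.

move_arm(motion=[[[0,-0.0013,0],[0,0,0]],[[0,-0.0025,0],[0,0,0]],[[0,-0.0025,0],[0,0,0]]])

```text
time: 21.58
tcp_pos: [0.548, -0.0959, 0.0872]
ee_rot: [0.116, 0.993, 0.001, 0.0]
force: [3.2, 12.0, -0.3]
grip_width: 0.252
gripper_force: 6.2
```

To row units: -1.5 mm / 800 = -0.0019, -0.7 mm / 800 = -0.0009.

move_arm(motion=[[[0,-0.0009,0],[0,0,0]],[[0,-0.0019,0],[0,0,0]],[[0,-0.0019,0],[0,0,0]]])

```text
time: 21.95
tcp_pos: [0.5479, -0.0961, 0.0872]
ee_rot: [0.116, 0.993, 0.003, 0.0]
force: [5.1, 22.1, -0.5]
grip_width: 0.25
gripper_force: 11.2
```

End stop felt (22 N, no more travel). Back off 5 mm, open slightly, and retreat.

To row units: 6 mm / 800 = 0.0075, 3 mm / 800 = 0.0038.

move_arm(motion=[[[0,0.0038,0],[0,0,0]],[[0,0.0075,0],[0,0,0]],[[0,0.0075,0],[0,0,0]]])

```text
time: 22.32
tcp_pos: [0.5487, -0.0928, 0.0873]
ee_rot: [0.117, 0.993, -0.0, 0.0]
force: [-0.0, 0.4, 0.6]
grip_width: 0.25
gripper_force: 0.0
```

To row units: -230 mm / 800 = -0.2875, -200 mm / 800 = -0.25.

move_arm(motion=[[[0,0,-0.0188],[0,0,0]],[[0,0,-0.05],[0,0,0]],[[0,-0.0375,-0.0875],[0,0,0]],[[0,-0.1,-0.1375],[0,0,0]],[[0,-0.175,-0.15],[0,0,0]],[[0,-0.25,-0.15],[0,0,0]],[[0,-0.2875,-0.15],[0,0,0]],[[0,-0.2875,-0.15],[0,0,0]]])

```text
time: 23.32
tcp_pos: [0.4946, -0.3186, 0.208]
ee_rot: [0.118, 0.993, -0.0, 0.0]
force: [0.7, 0.1, 0.5]
grip_width: 0.248
gripper_force: 0.0
```

```bash
python3 st.py; python3 - <<'E'
from h import *
a=viewer.capture("top");b=viewer.capture("scene")
cv2.imwrite("pics/c7.png",np.hstack([cv2.resize(a[105:225,240:395],(400,310)),cv2.resize(b[170:290,270:425],(400,310))]))
E
```

```text
{'tcp_pos': [0.4946, -0.3186, 0.208], 'force': [0.691, 0.1426, 0.5214], 'torque': [-0.0107, -0.0329, -0.0223]} 2.546955913823881
```

View pics/c7.png

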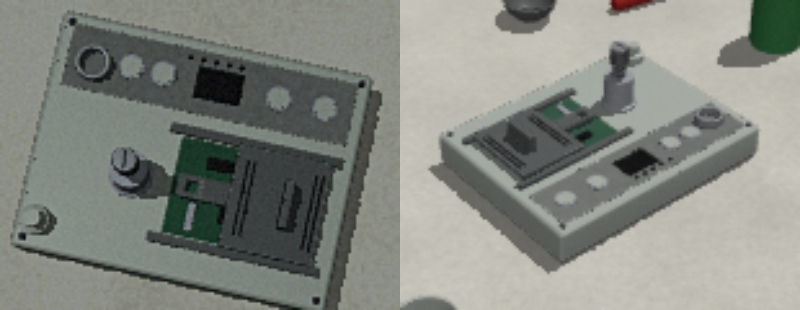

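The knob is up at (125,160), the cover is at its end stop with the board exposed, and the ring and cap are in place.

```bash
python3 -c "
from station import finish_job
print(finish_job())"
```

```text
the job is handed in; nothing more can be done
None
```

The screw was eased into its thread, driven clockwise to its stop and stays up by itself; the cover is slid to its end stop, the hose clip and cap were not moved, and the job was handed in at about 23 s.

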